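# Park the ingredient caddy in its dock

## Task

Take the small wheeled caddy by its push bar, roll it ahead on the bench until its two front swivel castors trail straight behind their pivots, then steer it into the parking dock and press it gently home, so that the stop's rubber pad is pushed in flush. Keep its wheels on the bench, never ram it against the dock (stay well under 20 N), leave it parked with the castors still trailing, let go, touch the dock with nothing but the caddy, and do not disturb the other things.

Things in the scene. Friction and masses are not known exactly. Their poses are not given: they have to be found in the camera images.
- caddy: wheeled caddy, 0.6-0.9 kg: metal deck 160 long x 116 wide, underside 40 mm up, with a fixed white tub (98 mm diameter, top 146 mm up, 22 mm ahead of the middle). Origin on the bench under the deck's middle; +x ahead. Two rear wheels (55 mm behind the origin) roll only straight; two front swivel castors pivot 55 mm ahead, 40 mm either side. Wheels 32 mm. Rolls with under 2 N once they trail
- caddy_bar (a point): middle of the push bar: level round steel bar 12 mm thick, 100 mm long across the caddy (its y), 130 mm above the bench, 95 mm behind the caddy's origin (40 mm behind the rear axle), a post at each end; 65 mm clear of the tub ahead, free behind and above. Same axes as the caddy
- caddy_nose (a point): middle of the caddy's front edge, 45 mm above the bench, 175 mm ahead of the push bar. Same axes as the caddy
- castor_left (a joint): swivel of the left front castor, rad: 0 = wheel trails straight behind its pivot (14 mm trail), + = turned counter-clockwise seen from above; turns freely and may pass pi
- castor_right (a joint): swivel of the right front castor, the same
- bay (a point): middle of the fixed dock's bay, 45 mm up; +x points into the bay, as the caddy drives in nose first. Two rails 55 mm high, 126 mm apart inside, run from 50 mm before this point to 80 mm beyond; the mouth flares over 40 mm more before them. At the far end a dark stop plate with a rubber pad. The stop is adjustable: its face lies 38 to 62 mm beyond this point, not measured: feel or see it
- pad (a joint): how far the stop's rubber pad (50 wide, 24 high, centred 45 mm up) is pushed in, m: 0 = sticks out 12 mm to the mouth, 0.012 = flush with the stop plate. Slides stiffly (about 5 N all the way) and stays where left; once flush, the caddy's firm rubber nose meets the plate and the force climbs steeply
- jar: bystander: lidded jar, 56 mm diameter, 85 mm high, beside the dock on its left; origin under its middle
- cutter: bystander: steel cutter ring, 70 mm diameter, 35 mm high, beside the dock on its right; origin under its middle
- spatula: bystander: spatula 250 mm long lying beside the caddy's left; origin under its middle
- can: bystander: can, 60 mm diameter, 70 mm high, beside the caddy on its right; origin under its middle
There are look-alikes about, which are no part of the job. Leave any orange or pink look-alike of the caddy alone.

How it is judged:
On the way:
1. the caddy is rolled until both front castors trail (within 0.45 rad of straight) before its nose is between the dock's rails, wheels on the bench (value of joint castor_left between -0.45 and 0.45 rad and value of joint castor_right between -0.45 and 0.45 rad and x of caddy_nose in the frame of bay below -0.04 m), for 0.1 s.
At the end, for the whole second after the job is handed in: the caddy stands at rest on its wheels in the bay, nose first and in line with it (within 0.1 rad), the stop's pad pushed in by more than 10 of its 12 mm, both front castors within 0.45 rad of trailing straight, and the robot has let go (value of joint pad above 0.01 m and x of caddy_nose in the frame of bay above 0.03 m and y of caddy_nose in the frame of bay between -0.015 and 0.015 m and angle between the x axis of caddy and the x axis of bay, either way round below 0.1 rad and value of joint castor_left between -0.45 and 0.45 rad and value of joint castor_right between -0.45 and 0.45 rad and height (world z) of caddy below 0.004 m and angle between caddy's own z axis and vertical below 0.04 rad and linear speed of caddy below 0.01 m/s); the robot touches nothing.
It fails at once if the caddy is pressed or knocked against the dock with more than 20 N (contact force between caddy and dock above 20 N).
It fails at once if the caddy is lifted off the bench or tipped (height (world z) of caddy above 0.012 m or angle between caddy's own z axis and vertical above 0.2 rad).
It fails at once if the robot itself presses on the dock (over 3 N) (contact force between any of the fingers, the arm and dock above 3 N).
It fails at once if another thing on the bench is disturbed (distance of any of jar, cutter, spatula, can from where it was at the start of the episode above 0.02 m).
It also fails if it takes over 53 s, if anything falls off the work surface, if the arm or the gripper's body presses on something with over 40 N, if the wrist force passes 120 N, or if a joint passes its speed limit or range.

## Robot

A 7-joint arm with a two-finger parallel gripper is mounted at the origin on the work surface. World frame = base frame: x ahead of the robot, y to its left, z up, the work surface at z = 0. Lengths are in m, angles in rad, forces in N, time in s.
With the tool pointing down it reaches from about 0.425 to 0.95 m from the base axis. Payload 4.7 kg.
Tool frame: the origin (TCP) lies on the centre line of the jaws, within the pads' length; the fingertips stand robot.nose_length ahead of it and the grasp point (between the pads) lies 8 mm behind it (robot.nose_length is the distance from the TCP to the fingertips, in m); z points along the fingers, y is the line along which they close (so a half turn about z gives the same grasp; the last joint's range is limited). The gripper opens to 85 mm and grips with 20 to 120 N. Pads are 22 mm wide; open, the fingers measure 114 mm over their backs; the gripper's body (76 mm by 85 mm) begins 54 mm behind the grasp point. The pads swing forward as they close: fully open they stand 13 mm farther back than shut.
Start: joints at [1.267, 0.469, -0.049, 1.532, 0.024, 1.141, -0.082], TCP at [0.183, -0.65, 0.242] pointing down, gripper open.
Joint ranges: [-2.59, 2.59], [-0.33, 1.99], [-1.39, 1.29], [0.1, 2.45], [-1.04, 4.18], [0.21, 1.99], [-2.66, 2.66]. Speed limits (rad/s): [2.57, 2.57, 3.14, 3.14, 3.14, 3.14, 3.14].

## Interface

Orientations are given as [roll, pitch, yaw] about the fixed x, y, z axes, in that order (R = Rz(yaw) Ry(pitch) Rx(roll)).
In Python, from plant import robot gives the robot as it stands. Calls block until the motion is done:
- robot.goto(position, orientation): joint-space move of the TCP to a pose.
- robot.move_straight(position, vel=0.15, attitude=None, contact_N=None): straight line of the TCP; attitude=None keeps the orientation; vel is the mean speed in m/s. With contact_N (N) it stops when the force on the tool has changed by that much, and returns True; else False.
- robot.move_joints(angles): joint-space move.
- robot.grip(opening, strength=None): opening from 0.0 (shut) to 1.0 (fully open); strength is the grip in N (None keeps the last); returns when the fingers have stopped.
- robot.sleep(seconds).
- robot.inverse_kinematics(position, orientation): joint angles nearest the present ones, or None.
- robot.sense(): the state.
- robot.grab_frame(name): name is "scene" or "top" or "wrist"; returns a dict with "image" (400x640x3 uint8, red, green, blue), "range_z" (400x640 float32, m along the optical axis (not along the pixel's ray), 0 where there is no reading), "fx", "fy", "cx", "cy" (pixels), "R" (3x3) and "t" (3): a world point X has camera coordinates R X + t. Camera axes: x right, y down, z forward; pixel columns grow to the right and rows downward; lengths in m; the calibration is good to about 2 mm. A picture is of the moment at which its call begins.
A pose or a line that the arm cannot do raises robot.IKError and nothing moves.
- robot.close_job(): hands the job in; it is judged then, once.
The state is a dict: "t": time; "joint_pos": joint angles; "joint_velocities": joint speeds; "effort": joint torques, N m; "tcp_pos": TCP position; "tcp_rot": TCP orientation; "wrist_force": force on the tool from outside, world axes, zero at the start; "torque": the same for the moment, N m; "opening": opening from 0.0 (shut) to 1.0 (fully open); "gripper_force": force on a finger pad.
Only numpy, scipy, OpenCV 4.12 (cv2) and the standard library are available. Lean on these libraries where they do the work, as an engineer would, in place of code of your own. Each camera call takes 0.05 s, during which the arm holds its last target. There are 200 camera calls.

## Working session

There is one attempt and no reset: what is moved stays moved. The work goes in short steps, each a Python script; the robot and the scene stay as the last script left them, time stands still between calls to the robot, and variables do not carry over. Pictures are saved under pics/ and viewed, at most 10 in all, crops included, and the job is handed in when it is done.

```bash
mkdir -p pics; ls; cat > h.py <<'E'
import numpy as np, cv2
from plant import robot
def pts(f):
    z=f["range_z"]; v,u=np.indices(z.shape)
    c=np.stack([(u-f["cx"])/f["fx"]*z,(v-f["cy"])/f["fy"]*z,z],-1)
    return (c-np.array(f["t"]))@np.array(f["R"])
def save(n,im): cv2.imwrite("pics/"+n,cv2.cvtColor(im,cv2.COLOR_RGB2BGR))
E
python3 - <<'E'
from h import *
for n in("scene","top"):
    f=robot.grab_frame(n); save(n+".png",f["image"]); np.savez(n,**f)
    print(n,f["fx"],-np.array(f["R"]).T@f["t"])
s=robot.sense();print(s["t"],robot.nose_length,s["tcp_pos"],s["tcp_rot"],s["wrist_force"])
E
```

```text
pics
scene 391.41692369138815 [ 0.97390963 -0.15028678  0.91614043]
top 448.5120583726581 [0.25948179 0.12361548 1.26837878]
0.1 0.011 [ 0.183039   -0.6491961   0.24137635] [-3.13985734e+00  4.74060030e-05  2.74834826e-01] [ 0.28124759 -0.91164702 -0.05551716]
```

View pics/scene.png

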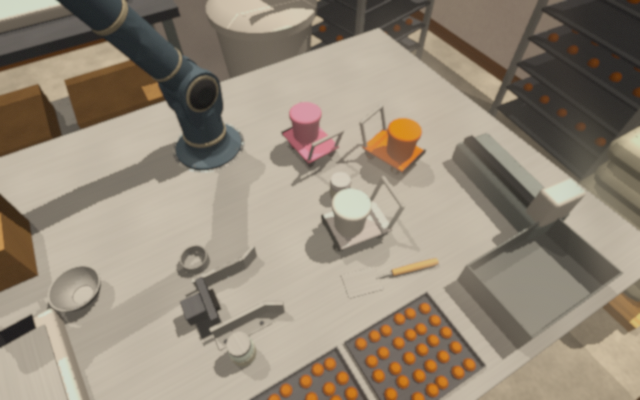

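View pics/top.png

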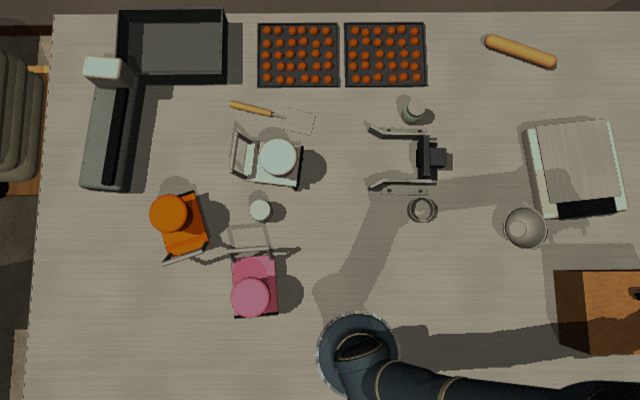

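Top view: the grey metal caddy with a white tub is at (270,158), with its push bar at about (238,150). The look-alikes are orange at (178,222) and pink at (255,285). Only the grey one has a metal deck and a white tub, with the spatula and can either side of it. The dock is at (410,158), opening left, with the jar at (414,110) and the cutter at (423,210).

```bash
python3 - <<'E'
from h import *
f=dict(np.load("top.npz")); P=pts(f)
im=f["image"]; save("crop.png",cv2.resize(im[90:235,215:460],None,fx=3.2,fy=3.2,interpolation=cv2.INTER_CUBIC))
def reg(r0,r1,c0,c1,z0,z1):
    p=P[r0:r1,c0:c1].reshape(-1,3); return p[(p[:,2]>z0)&(p[:,2]<z1)]
t=reg(130,185,255,305,.138,.155); print("tub",len(t),(t.max(0)+t.min(0))/2,np.median(t,0),np.ptp(t,axis=0))
b=reg(115,185,225,256,.115,.145); print("bar",len(b),b.mean(0),b.min(0),b.max(0))
d=reg(135,195,240,310,.035,.06); 
r=cv2.minAreaRect(d[:,:2].astype(np.float32));print("deck",len(d),r,cv2.boxPoints(r))
for n,a in(("L",(118,142,360,425)),("R",(176,200,360,425))):
    q=reg(*a,.045,.065); print(n,len(q),q.min(0),q.max(0))
    # straight part
    print(np.round(q[np.argsort(-q[:,1])][::max(1,len(q)//14)],3).tolist())
s=reg(132,185,412,440,.03,.12);print("stop",len(s),s.min(0),s.max(0))
for n,a in(("jar",(95,125,398,430)),("cutter",(195,225,405,440)),("can",(195,225,245,275)),("spat",(95,135,225,318))):
    q=reg(*a,.006 if n=="spat" else .025,.12);print(n,len(q),q.min(0),q.max(0))
E
```

```text
tub 1091 [0.51711314 0.20772479 0.14456599] [0.51545118 0.20735384 0.14468271] [0.0969084  0.09291122 0.01308811]
bar 219 [0.52889494 0.32278376 0.13222428] [0.4758831  0.30730063 0.11527278] [0.58650411 0.33477116 0.14075857]
deck 1263 ((0.5198461413383484, 0.22899392247200012), (0.15917156636714935, 0.11644001305103302), 82.65695190429688) [[0.45193177 0.15750194]
 [0.56741685 0.14261976]
 [0.5877605  0.3004859 ]
 [0.47227544 0.3153681 ]]
L 252 [ 0.57548735 -0.19464491  0.04504855] [ 0.6466026  -0.04230645  0.06354549]
[[0.62, -0.042, 0.06], [0.618, -0.054, 0.056], [0.609, -0.065, 0.057], [0.6, -0.077, 0.05], [0.598, -0.09, 0.056], [0.6, -0.103, 0.058], [0.601, -0.115, 0.055], [0.6, -0.128, 0.059], [0.604, -0.141, 0.052], [0.599, -0.152, 0.051], [0.644, -0.161, 0.056], [0.638, -0.169, 0.047], [0.6, -0.176, 0.056], [0.578, -0.185, 0.064]]
R 193 [ 0.44638844 -0.18796795  0.04548018] [ 0.47962502 -0.03666546  0.05909198]
[[0.45, -0.037, 0.045], [0.454, -0.047, 0.055], [0.457, -0.058, 0.054], [0.462, -0.069, 0.056], [0.466, -0.078, 0.051], [0.468, -0.088, 0.057], [0.465, -0.099, 0.057], [0.47, -0.108, 0.055], [0.463, -0.117, 0.049], [0.464, -0.126, 0.057], [0.464, -0.137, 0.059], [0.462, -0.148, 0.056], [0.467, -0.16, 0.054], [0.461, -0.173, 0.057], [0.462, -0.182, 0.054]]
stop 842 [ 0.45976565 -0.23734372  0.03044312] [ 0.60216903 -0.15391228  0.08107452]
jar 425 [ 0.63775126 -0.19404026  0.025055  ] [ 0.69104234 -0.13984236  0.09017232]
cutter 122 [ 0.35550801 -0.21691942  0.02548855] [ 0.42317928 -0.14733999  0.04059657]
can 412 [0.35751487 0.23168929 0.02518181] [0.41554372 0.28936018 0.07632181]
spat 368 [0.5836368 0.103594  0.0060576] [0.73183143 0.35726218 0.11808753]
```

View pics/crop.png

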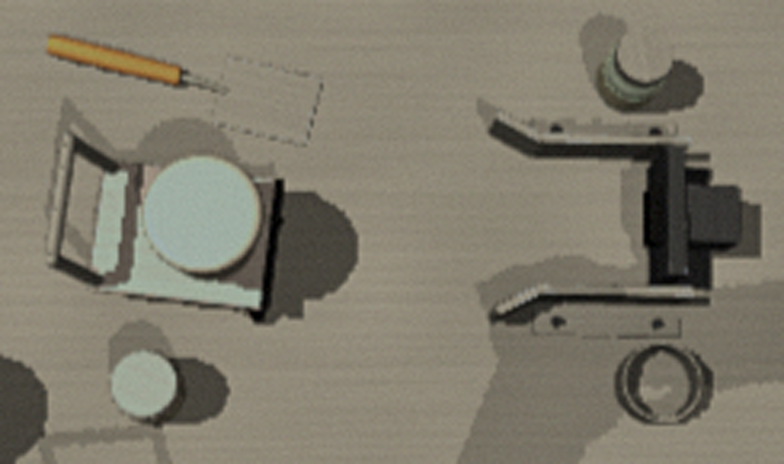

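The crop confirms the grey caddy: heading about -97°, bar at about (.530,.323). I'll fit the dock axis, check IK along the route and move above the bar for a closer look.

```bash
python3 - <<'E'
from h import *
f=dict(np.load("top.npz")); P=pts(f).reshape(-1,3)
out=[]
for x0,x1 in((.585,.615),(.45,.48)):
    q=P[(P[:,0]>x0)&(P[:,0]<x1)&(P[:,1]<-.085)&(P[:,1]>-.15)&(P[:,2]>.047)&(P[:,2]<.062)]
    for _ in range(3):
        c=np.polyfit(q[:,1],q[:,0],1); r=q[:,0]-np.polyval(c,q[:,1]); q=q[abs(r)<max(.003,1.5*r.std())]
    print("rail slope %.3f x@-.12 %.4f n%d"%(c[0],np.polyval(c,-.12),len(q)),r.std())
s=P[(P[:,0]>.48)&(P[:,0]<.585)&(P[:,1]<-.14)&(P[:,1]>-.21)&(P[:,2]>.03)]
for zz in np.arange(.03,.09,.01):
    q=s[(s[:,2]>zz)&(s[:,2]<zz+.01)]
    if len(q)>5: print("z%.2f"%zz,len(q),"ymax",q[:,1].max(),"x",q[:,0].min(),q[:,0].max())
q=s[s[:,2]>.065]; r=cv2.minAreaRect(q[:,:2].astype(np.float32)); print("stop top",r)
np.set_printoptions(precision=3,suppress=True)
for p,yaw in(((.53,.323,.122),-.128),((.535,.1,.122),0),((.5325,0,.122),0),((.53,.323,.26),-.128)):
    print(robot.inverse_kinematics(p,[np.pi,0,yaw]))
robot.goto((.45,-.3,.32),[np.pi,0,0]); robot.goto((.53,.323,.27),[np.pi,0,-.128])
print(robot.sense()["t"],robot.sense()["tcp_pos"])
f=robot.grab_frame("wrist"); save("w1.png",f["image"]); np.savez("w1",**f)
E
```

```text
rail slope 0.040 x@-.12 0.5996 n69 0.00243067883040033
rail slope 0.061 x@-.12 0.4656 n58 0.0021025229302827726
z0.03 27 ymax -0.17141039366445787 x 0.4817048169790685 0.5844141048713616
z0.04 31 ymax -0.17010262890798575 x 0.4823534650386423 0.5783624477818984
z0.05 107 ymax -0.17031447368239722 x 0.4806620667173775 0.5833806149809357
z0.06 83 ymax -0.16935506471015674 x 0.48273576554474357 0.582967359796009
z0.07 241 ymax -0.18100209941241524 x 0.4803370085224133 0.5844624983331879
z0.08 6 ymax -0.18321364295402223 x 0.48731483438255613 0.5845505326074725
stop top ((0.5328406691551208, -0.1920245885848999), (0.10478071123361588, 0.039181508123874664), 9.624547958374023)
[-0.859  0.518  0.334  1.799 -0.216  0.86  -2.123]
[ 0.224  0.474 -0.626  1.936  0.365  0.845 -2.167]
[ 0.329  0.432 -0.515  1.967  0.288  0.813 -1.918]
[-0.864  0.372  0.334  1.665 -0.132  1.126 -2.194]
3.9917 [0.531 0.322 0.27 ]
```

View pics/w1.png

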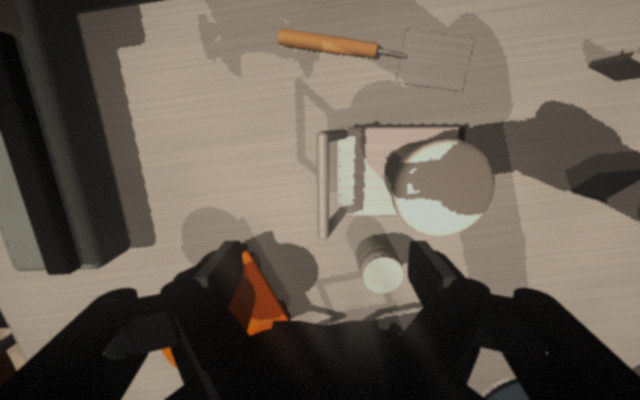

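Wrist view: push bar upright at (323,130–238), tub at (440,187), can at (382,272), spatula above and clear. Next I refine bar and heading, then descend and grip.

```bash
python3 - <<'E'
from h import *
f=dict(np.load("w1.npz")); P=pts(f)
b=P[125:242,308:340].reshape(-1,3); b=b[(b[:,2]>.122)&(b[:,2]<.142)]
c=np.polyfit(b[:,0],b[:,1],1); print("bar",len(b),b.mean(0),b.min(0),b.max(0),"slope",c[0])
t=P[130:245,380:500].reshape(-1,3); t=t[(t[:,2]>.138)&(t[:,2]<.155)]
(tx,ty),r=cv2.minEnclosingCircle(t[:,:2].astype(np.float32)); print("tub",tx,ty,r)
m=(b.min(0)+b.max(0))/2; mid=np.array([m[0],np.polyval(c,m[0])]); h=np.arctan2(ty-mid[1],tx-mid[0])
print("mid",mid,"dist",np.hypot(tx-mid[0],ty-mid[1]),"yaw tool from tub",h+np.pi/2,"from bar",np.arctan(c[0]))
E
```

```text
bar 1332 [0.53807852 0.32189894 0.1336367 ] [0.47995513 0.30843316 0.12205428] [0.58960581 0.33486298 0.13736604] slope -0.12800361175328676
tub 0.5197579264640808 0.20684866607189178 0.048921309411525726
mid [0.53478047 0.3223211 ] dist 0.11644552482305857 yaw tool from tub -0.1293697743837008 from bar -0.12731129540145272
```

```bash
python3 - <<'E'
from h import *
o=[np.pi,0,-.128]
robot.grip(.7,30)
robot.goto((.5325,.3225,.20),o)
print(robot.move_straight((.5325,.3225,.121),vel=.08,contact_N=6))
w0=robot.sense(); robot.grip(0,30); s=robot.sense()
for k in("t","tcp_pos","wrist_force","opening","gripper_force"): print(k,w0[k],s[k])
f=robot.grab_frame("top"); save("t2.png",f["image"][90:235,150:460])
f=robot.grab_frame("wrist"); save("w2.png",f["image"])
E
```

```text
False
t 5.95 6.4417
tcp_pos [0.53282532 0.3228933  0.12158694] [0.53272424 0.32261926 0.12130647]
wrist_force [-0.41063818 -0.57415223  0.25695985] [0.75107211 0.63853381 1.12536672]
opening 0.6990712349417905 0.1265634194317131
gripper_force 0.0 29.17250007390976
```

View pics/w2.png

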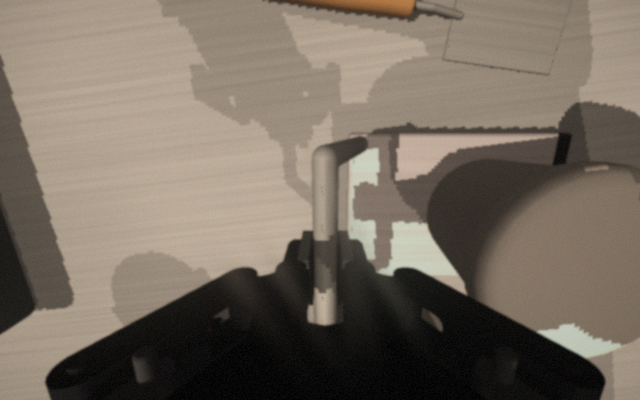

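The bar is held between the pads (opening .127). One more dock measurement, from the scene camera plus a fresh top frame, will pin its axis before I drive.

```bash
python3 - <<'E'
from h import *
for n in("top","scene"):
    Q=[pts(robot.grab_frame(n)).reshape(-1,3) for _ in range(3)]
    P=np.concatenate(Q)
    for x0,x1 in((.585,.615),(.45,.48)):
        q=P[(P[:,0]>x0)&(P[:,0]<x1)&(P[:,1]<-.08)&(P[:,1]>-.20)&(P[:,2]>.049)&(P[:,2]<.062)]
        v=cv2.fitLine(q[:,:2].astype(np.float32),cv2.DIST_HUBER,0,.001,.001).ravel()
        sl=v[0]/v[1]; print(n,"slope %.3f x@-.12 %.4f"%(sl,v[2]+sl*(-.12-v[3])),len(q),q[:,1].min(),q[:,1].max())
    s=P[(P[:,0]>.48)&(P[:,0]<.585)&(P[:,1]<-.14)&(P[:,1]>-.26)]
    k=s[(s[:,2]>.068)&(s[:,2]<.085)]
    bins=np.arange(.485,.585,.01); ym=[np.percentile(k[(k[:,0]>=a)&(k[:,0]<a+.01),1],97) for a in bins]
    c=np.polyfit(bins+.005,ym,1);print("plate front y slope",c[0],np.polyval(c,.53))
    k=s[(s[:,2]>.036)&(s[:,2]<.06)&(abs(s[:,0]-.53)<.02)];print("pad front",np.percentile(k[:,1],[50,90,97]))
E
```

```text
top slope 0.042 x@-.12 0.6003 412 -0.1999734442671279 -0.08081763376467904
top slope 0.016 x@-.12 0.4662 154 -0.1999355827618591 -0.15642119510566274
plate front y slope -0.026635246277829087 -0.18300755536456625
pad front [-0.17516933 -0.17098325 -0.17047886]
scene slope 0.058 x@-.12 0.6081 692 -0.19962955385146755 -0.08006664343199327
scene slope 0.046 x@-.12 0.4744 495 -0.1994651612172743 -0.08049301486255689
plate front y slope -0.033034828467006276 -0.18521057396529314
pad front [-0.17900964 -0.17377164 -0.17294526]
```

```bash
cat >> h.py <<'E'
A=np.array([.5345,-.126]); PSI=-.043
def drive(A,psi,s1,n=8,vel=.05):
    """rear axle from here to (s1, lateral 0) in dock frame, tangent to the axis at the end"""
    d=np.array([np.sin(psi),-np.cos(psi)]); l=np.array([np.cos(psi),np.sin(psi)])
    st=robot.sense(); p=np.array(st["tcp_pos"][:2]); y0=st["tcp_rot"][2]; z=.121
    h=np.array([np.sin(y0),-np.cos(y0)]); r=p+.04*h-A
    s0,n0,m0=r@d,r@l,np.tan(y0-psi); L=s1-s0
    for t in np.linspace(0,1,n+1)[1:]:
        nn=n0*(2*t**3-3*t**2+1)+m0*L*(t**3-2*t**2+t)
        m=n0/L*(6*t*t-6*t)+m0*(3*t*t-4*t+1)
        yaw=psi+np.arctan(m); hh=np.array([np.sin(yaw),-np.cos(yaw)])
        q=A+(s0+t*L)*d+nn*l-.04*hh
        robot.move_straight((q[0],q[1],z),vel=vel,attitude=[np.pi,0,yaw])
    st=robot.sense(); print("t",st["t"],"tcp",st["tcp_pos"],"yaw",st["tcp_rot"][2],"F",st["wrist_force"],st["opening"])
def tub(n,c):
    P=pts(robot.grab_frame(n)).reshape(-1,3)
    q=P[(abs(P[:,0]-c[0])<.065)&(abs(P[:,1]-c[1])<.065)&(P[:,2]>.139)&(P[:,2]<.155)]
    return cv2.minEnclosingCircle(q[:,:2].astype(np.float32)),np.median(q,0),len(q)
E
python3 - <<'E'
from h import *
robot.grip(0,45)
drive(A,PSI,-.135-.088)
s=robot.sense(); y=s["tcp_rot"][2]; c=np.array(s["tcp_pos"][:2])+.117*np.array([np.sin(y),-np.cos(y)])
print("expected tub",c)
for n in("top","scene"): print(n,tub(n,c))
f=robot.grab_frame("top"); save("t3.png",cv2.resize(f["image"][90:235,215:460],None,fx=3.2,fy=3.2,interpolation=cv2.INTER_CUBIC)); np.savez("t3",**f)
E
```

```text
t 12.0417 tcp [0.54632105 0.13402196 0.12106507] yaw -0.046291455921321 F [ 0.70942896 -0.9041585   6.15663245] 0.12005604376320823
expected tub [0.54090689 0.0171473 ]
top (((0.0, 0.0), 0.0), array([nan, nan, nan]), 0)
scene (((0.548177182674408, 0.014845874160528183), 0.04882427677512169), array([0.55085169, 0.01412803, 0.14423618]), 1217)
  return _methods._mean(a, axis=axis, dtype=dtype,
  ret = um.true_divide(
```

View pics/t3.png

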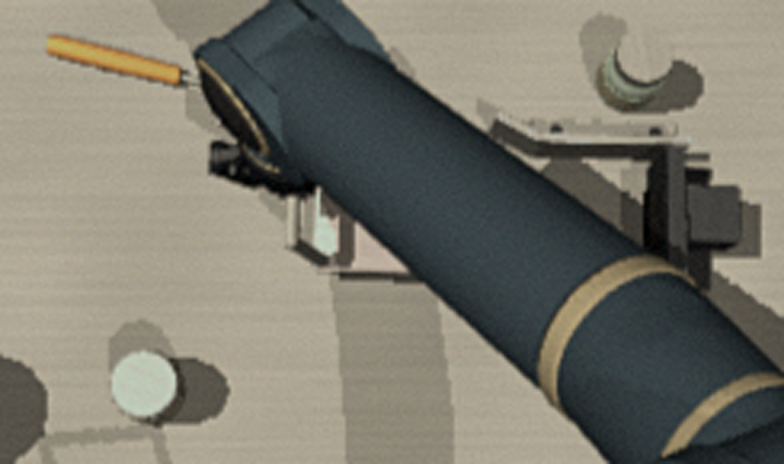

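Top view is blocked by the arm. In the scene camera, the tub lies within 1 mm of the dock axis as measured by that same camera, so alignment is good. The tool shows +6 N up, so I'm pressing on the bar. I'll ease up to unload it, roll a bit further and look at the castors.

```bash
python3 - <<'E'
from h import *
s=robot.sense(); p=np.array(s["tcp_pos"]); 
for i in range(6):
    F=robot.sense()["wrist_force"][2]; print(round(F,2),end=" ")
    if F<1.5: break
    p[2]+=.0004; robot.move_straight(p,vel=.01); robot.sleep(.1)
d=np.array([np.sin(PSI),-np.cos(PSI),0])
q=p+.035*d; q[0]=A[0]+ (q[:2]-A)@d[:2]*d[0]; 
print(p,q); robot.move_straight(q,vel=.04,attitude=[np.pi,0,PSI],contact_N=5)
s=robot.sense();print(s["t"],s["tcp_pos"],s["tcp_rot"],s["wrist_force"])
c=s["tcp_pos"][:2]+.117*d[:2]+[.007,0]; print(c,tub("scene",c))
f=robot.grab_frame("scene"); save("s4.png",cv2.resize(f["image"][160:350,150:420],None,fx=2.9,fy=2.9,interpolation=cv2.INTER_CUBIC))
E
```

```text
6.37 3.55 -0.19 [0.54628936 0.13413502 0.12186112] [0.54418927 0.09916737 0.12186112]
14.0833 [0.54407386 0.0992337  0.1217549 ] [ 3.14155836e+00  2.86314548e-04 -4.28592926e-02] [-0.74676045  0.17543112 -2.61707538]
[ 0.54604441 -0.01765815] (((0.5443285703659058, -0.019323697313666344), 0.04883170872926712), array([ 0.5474472 , -0.02049674,  0.14428514]), 1265)
```

View pics/s4.png

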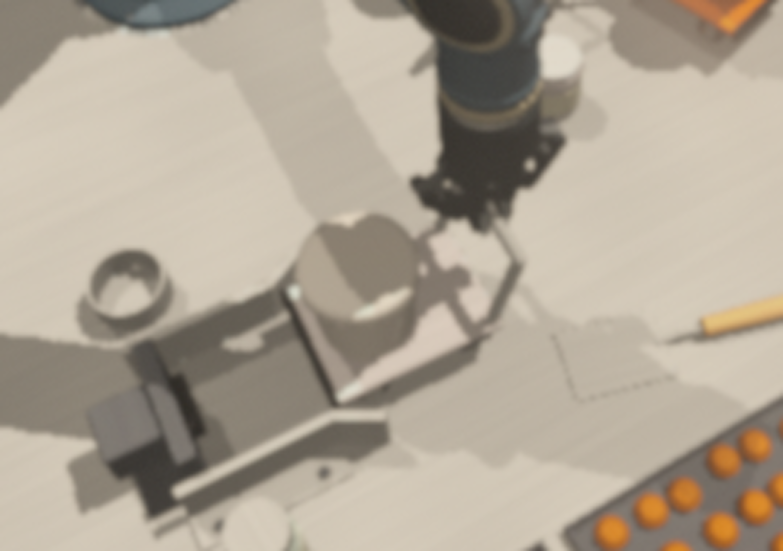

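Caddy nose (310,350) sits squarely at the start of the rails. Both gaps are even and the jar and cutter are clear. Driving in with a contact guard.

```bash
python3 - <<'E'
from h import *
s=robot.sense(); p=np.array(s["tcp_pos"]); d=np.array([np.sin(PSI),-np.cos(PSI),0])
p[2]=.1216
F0=np.array(s["wrist_force"])
for i in range(4):
    p=p+.02*d; hit=robot.move_straight(p,vel=.03,attitude=[np.pi,0,PSI],contact_N=4.5)
    s=robot.sense(); print(hit,s["t"],np.round(s["tcp_pos"],4),np.round(s["wrist_force"],2),np.round(s["torque"],2))
    if hit: break
print(tub("scene",np.array(s["tcp_pos"][:2])+.117*d[:2]+[.007,0]))
E
```

```text
False 14.9917 [0.5432 0.0793 0.1216] [-0.34 -0.76 -1.56] [-0.1   0.15 -0.09]
False 15.8083 [0.5423 0.0593 0.1216] [-0.94 -1.27 -0.38] [-0.02  0.15 -0.07]
False 16.625 [0.5415 0.0393 0.1216] [-0.05  0.15 -1.37] [-0.11  0.11 -0.08]
False 17.4417 [0.5407 0.0193 0.1216] [-0.65 -0.36 -2.49] [-0.01  0.05 -0.11]
(((0.5405880808830261, -0.0993197113275528), 0.049171846359968185), array([ 0.54414992, -0.0999657 ,  0.14429106]), 1364)
```

```bash
python3 - <<'E'
from h import *
s=robot.sense(); p=np.array(s["tcp_pos"]); d=np.array([np.sin(PSI),-np.cos(PSI),0]); p[2]=.1216
for i in range(60):
    p=p+.001*d; robot.move_straight(p,vel=.012,attitude=[np.pi,0,PSI])
    s=robot.sense(); F=-np.dot(s["wrist_force"],d); print(i,round(F,1),np.round(s["wrist_force"],1),round(s["tcp_pos"][1],4))
    if F>8.5 or abs(s["wrist_force"][0])>6: break
    if s["t"]>40: break
print(s["t"],s["opening"])
E
```

```text
0 0.9 [ 0.1  0.9 -1.5] 0.0187
1 -0.4 [-0.9 -0.3 -1.9] 0.0174
2 -0.3 [-0.2 -0.3 -2.2] 0.0163
3 -0.3 [-0.5 -0.3 -1.6] 0.0153
4 -1.2 [-0.1 -1.2 -2. ] 0.0143
5 -0.6 [-0.2 -0.6 -1.6] 0.0134
6 -0.1 [ 0.  -0.1 -2. ] 0.0124
7 0.2 [ 0.3  0.2 -2.2] 0.0113
8 -0.0 [ 0.3 -0.1 -2. ] 0.0104
9 -0.1 [-0.1 -0.1 -2. ] 0.0094
10 -0.5 [-0.5 -0.5 -1.3] 0.0083
11 -0.7 [ 0.6 -0.7 -1. ] 0.0074
12 -0.0 [ 0.1 -0.  -1.3] 0.0064
13 0.1 [-0.1  0.1 -1.8] 0.0053
14 0.4 [ 0.3  0.4 -1.7] 0.0044
15 -0.7 [-0.7 -0.7 -1.3] 0.0034
16 1.1 [-0.7  1.1 -1. ] 0.0029
17 4.2 [-0.5  4.2 -0.8] 0.0027
18 5.6 [-1.1  5.7  0.5] 0.0017
19 5.0 [-1.7  5.1  1.6] 0.0007
20 4.4 [-0.3  4.4  1.1] -0.0003
21 5.2 [-0.2  5.2  0.8] -0.0013
22 4.5 [-1.4  4.6 -0.5] -0.0023
23 4.6 [-1.6  4.7 -0.3] -0.0033
24 4.6 [-0.7  4.6  0.8] -0.0043
25 4.7 [-0.3  4.7  0.8] -0.0053
26 6.2 [-0.8  6.2  0.1] -0.0063
27 5.4 [-0.9  5.4  0.7] -0.0073
28 5.3 [-1.6  5.3  0. ] -0.0083
29 5.4 [-0.6  5.4  0.8] -0.0089
30 6.7 [-1.5  6.8  0.6] -0.009
31 7.7 [-2.5  7.8  2.1] -0.0091
32 10.1 [-2.7 10.2  3.2] -0.0093
25.7417 0.1192152467637395
```

Pad met at tcp y≈.003, and the force rose at -.009 after about 12 mm of travel at 5 N, so the pad is flush. Relieving the force, releasing, then retreating upward.

```bash
python3 - <<'E'
from h import *
s=robot.sense(); d=np.array([np.sin(PSI),-np.cos(PSI),0])
p0=np.array(s["tcp_pos"]); p0[2]=.1216
p=p0+.0030*d
for i in range(12):
    p=p-.0005*d; robot.move_straight(p,vel=.01,attitude=[np.pi,0,PSI]); s=robot.sense()
    F=-np.dot(s["wrist_force"],d); print(round(F,1),round(s["tcp_pos"][1],4),end=" | ")
    if F<2: break
robot.grip(.7,20); s=robot.sense(); print(s["t"],s["wrist_force"],s["opening"])
q=np.array(s["tcp_pos"]); q[2]=.23; robot.move_straight(q,vel=.08)
robot.goto((.55,.25,.30),[np.pi,0,0]); s=robot.sense(); print(s["t"],s["wrist_force"])
for n in("scene","top"):
    f=robot.grab_frame(n); np.savez("end_"+n,**f)
    save("end_%s.png"%n,cv2.resize(f["image"][170:360,120:390] if n=="scene" else f["image"][90:235,215:460],None,fx=2.9,fy=2.9,interpolation=cv2.INTER_CUBIC))
E
```

```text
7.7 -0.0091 | 6.9 -0.0091 | 6.3 -0.0091 | 4.8 -0.009 | 5.7 -0.009 | 5.2 -0.0089 | 4.1 -0.0088 | 2.5 -0.0087 | 1.1 -0.0086 | 28.5917 [ 1.2009433  -0.02723681 -0.31100933] 0.6997740546932055
31.1417 [ 1.183671    0.23806668 -0.49075187]
```

View pics/end_scene.png

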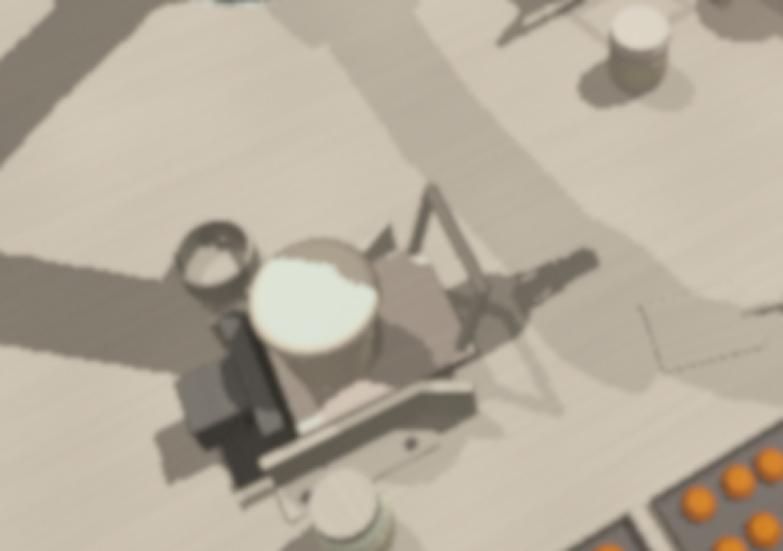

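View pics/end_top.png

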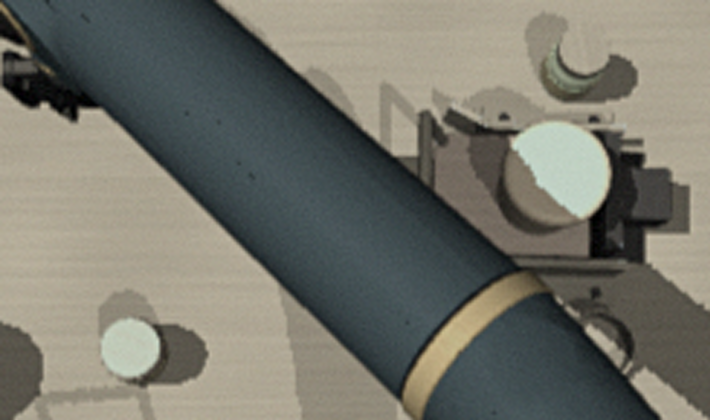

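The caddy (tub at about (315,300) in the scene crop) sits in line between the rails with its nose on the stop plate. The gripper is clear and the jar, cutter and can look unmoved. Handing in.

```bash
python3 -c "
from plant import robot
print(robot.close_job())"
```

```text
the job is handed in; nothing more can be done
None
```

The caddy is parked in line in the dock, pressed home until the force rose after about 12 mm of pad travel (peak about 10 N at the wrist), then released and handed in at about 31 s; I inferred the castor trailing from roughly 330 mm of forward rolling and did not see it directly.

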